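# Hang the lower impression tray in the drying cabinet

## Task

Take the open horseshoe impression tray (the one without a palate plate) out of its stand, lower it through the opening in the roof of the clear-sided drying cabinet and hang it upright by the slot in its handle on the hook inside, with its bowl side facing away from the hook's post. Nothing may touch the cabinet itself; lower the tray gently until you feel the hook carry it before you let go, and leave the other things as they are.

Things in the scene. Friction and masses are not known exactly. Their poses are not given: they have to be found in the camera images.
- tray: The tray to hang: bare steel open horseshoe (lower jaw) impression tray on a long upright handle, 166 mm tall, about 90 g. Origin on the handle's axis, level with its feet; z up the handle. Horseshoe 56 mm wide along y, z 0 to 54, open downwards, no palate plate. Its flat back is at x = +9.5 mm; its bowl side with the rims looks to -x and ends at x = -12 mm.
- tray_eye (a point): Middle of the upper edge of the slot in the tray's handle (tray frame 0, 0, 92 mm), the edge that rests on the hook; axes as the tray's. The handle is a plate 4 mm thick (x -2 to +2) and 24 mm wide; the slot goes through it along x, 14 mm wide (y -7 to +7), z 57 to 92 mm. A step 24 mm wide at z 49 to 57 joins the plate to the horseshoe.
- tray_grip (a point): Middle of the square metal grip block at the handle's top (tray frame 0, 0, 152 mm), axes as the tray's: 14 x 14 mm, z 136 to 166 mm, may be held across either pair of faces. Below it a neck 4 x 14 mm down to z = 100 mm.
- post_top (a point): Middle of the top of the post (post frame 0, 0, 128 mm), just under the cabinet's roof; axes as the post's.
- stand_a: Fixed white stand holding the tray to hang: block 64 x 92 x 20 mm with a socket on top, inside 28 x 62 mm (3 mm play round the tray), walls 15 mm high. Origin under its middle; the tray's feet stand 20 mm above the bench. The tray lifts straight out.
- stand_b: The same kind of stand, holding the other tray.
- palate_tray: Bystander: tray of equal size and frame, but with a flat palate plate closing the gap between its legs (upper jaw). It stays in its stand.
- cabinet: Fixed drying cabinet, 240 (x) x 220 (y) x 140 mm tall: clear side walls, white roof 6 mm thick, its top at z = 140 mm. Origin on the bench under its middle. The roof opening (dark border) is centred over the origin, 77 mm along the cabinet's x, 74 mm along its y. Inner floor 6 mm above the bench.
- post: Fixed upright post inside the cabinet, 16 mm square, 128 mm tall. Origin under its middle on the cabinet's inner floor (6 mm above the bench), 60 mm along the cabinet's +x from its middle; axes parallel to the cabinet's. A clamp on it, 28 (x) x 26 (y) x 16 mm, front face at x = -14 mm, carries the hook and holds against 20 N.
- hook_mid (a point): Point over the middle of the hook's length (post frame -34, 0, 114 mm), axes as the post's. The hook is a level steel rod 6 mm thick at y = 0 running to -x from the clamp; its tip, from x = -53 to -59 mm, turns up 6 mm above the rod. Clamp height differs each time: the rod's top lies up to 8 mm above or below this point, not reported, to be felt or seen.
- jar: Bystander: grey plastic jar, diameter 52 mm, 100 mm tall, origin under its middle.
- tooth_box: Bystander: low open box of tooth cards, 130 x 90 x 22 mm, origin under its middle.
- articulator: Bystander: articulator with plaster models, 75 x 90 mm, 102 mm tall, origin under its middle.

How it is judged:
By the outcome, as a careful person would: the job done as asked, in the order asked, and still so for the second after the job is handed in, with the robot touching nothing.
It also fails if it takes over 51 s, if anything falls off the work surface, if the arm or the gripper's body presses on something with over 40 N, if the wrist force passes 120 N, or if a joint passes its speed limit or range.

## Robot

A 7-joint arm with a two-finger parallel gripper is mounted at the origin on the work surface. World frame = base frame: x ahead of the robot, y to its left, z up, the work surface at z = 0. Lengths are in m, angles in rad, forces in N, time in s.
With the tool pointing down it reaches from about 0.425 to 0.925 m from the base axis. Payload 6.8 kg.
Tool frame: the origin (TCP) lies between the finger pads; the fingertips stand 11 mm ahead of it and the grasp point (between the pads) lies 8 mm behind it; z points along the fingers, y is the line along which they close (so a half turn about z gives the same grasp; the last joint's range is limited). The gripper opens to 85 mm and grips with 20 to 120 N. Pads are 22 mm wide; open, the fingers measure 114 mm over their backs; the gripper's body (76 mm by 85 mm) begins 54 mm behind the grasp point. The pads swing forward as they close: fully open they stand 13 mm farther back than shut.
Start: joints at [-1.385, 0.477, 0.022, 1.555, -0.011, 1.109, -0.083], TCP at [0.195, 0.646, 0.242] pointing down, gripper open.
Joint ranges: [-2.96, 2.96], [-0.34, 2.1], [-1.41, 1.46], [0.24, 2.44], [-1.37, 4.51], [0.17, 1.92], [-2.96, 2.96]. Speed limits (rad/s): [2.39, 2.39, 3.14, 3.14, 3.14, 3.14, 3.14].

## Interface

Orientations are given as a rotation vector (axis times angle).
In Python, from bench import r gives the robot as it stands.
- The arm moves only by the tool send_rows, never from a script. Its argument "deltas" is a list of rows, each an object of numbers: "dx", "dy", "dz": the shift along the world's x, y, z in mm; "rx", "ry", "rz": the turn, a rotation vector about the world's x, y, z in degrees. A call has 1 to 5 rows; each row is the pose to reach, as a shift and turn from the pose commanded when the call began; what a row does not reach only later rows make up. A row lasts 1/12 s, in which the tool goes at most 41.7 mm and 7.16 degrees, less where a joint would pass 70% of its speed; a pose out of reach is approached as far as the arm can. A call with a gripper value outside its range is refused whole. "jaw" is the finger opening in mm, from 0 to 85.4, set as the call begins (left out, the last holds). The fingers move at their own pace and stop on an object; "newtons" is the grip in N (left out, the last holds). Time passes only in rows, so rows that repeat a pose let the fingers close. It gives the time, the measured TCP pose, the force, the opening and the grip force at its end, in the units of the state.
- r.get_obs(): the state, without advancing time (a new reading comes with each control period).
- r.grab_frame(name): name is "scene" or "top"; returns a dict with "frame" (420x560x3 uint8, blue, green, red), "z_map" (420x560 float32, m along the optical axis (not along the pixel's ray), 0 where there is no reading), "vertical_fov" (degrees; the focal length in pixels is half the picture's height over the tangent of half this angle, whatever the lens; pixels are square), "cx", "cy" (the principal point, pixels), "distortion" ([k1, k2, p1, p2, k3] as OpenCV has them; the pictures are not rectified), "xyz" and "orientation" of the camera in the world. Camera axes: x right, y down, z forward; pixel columns grow to the right and rows downward; lengths in m; the calibration is good to about 2 mm. A picture is of the moment at which its call begins.
- r.hand_in(): hands the job in; it is judged then, once.
The state is a dict: "clock": time; "joints": joint angles; "qvel": joint speeds; "tau": joint torques, N m; "tcp_pos": TCP position; "orientation": TCP orientation; "contact_force": force on the tool from outside, world axes, zero at the start; "moment": the same for the moment, N m; "grip_width": finger opening in m; "gripper_force": force on a finger pad.
Only numpy, scipy, OpenCV 4.12 (cv2) and the standard library are available. Lean on these libraries where they do the work, as an engineer would, in place of code of your own. Each camera call takes 0.05 s, during which the arm holds its last target. There are 200 camera calls.

## Working session

There is one attempt and no reset: what is moved stays moved. The work goes in short steps, Python scripts to look and compute and a tool call to move; the robot and the scene stay as the last step left them, time stands still between calls to the robot, and variables do not carry over. Pictures are saved under pics/ and viewed, at most 10 in all, crops included, and the job is handed in when it is done.

Besides the shell and the picture viewer there is one more tool, called after "Emit:" in YAML: its name, and indented under it one key for each argument. send_rows: Moves the arm, as the interface text tells. Its arguments: {"type":"object","properties":{"deltas":{"type":"array","items":{"type":"object","properties":{"dx":{"type":"number"},"dy":{"type":"number"},"dz":{"type":"number"},"rx":{"type":"number"},"ry":{"type":"number"},"rz":{"type":"number"}}}},"jaw":{"type":"number"},"newtons":{"type":"number"}},"required":["deltas"]}

```bash
mkdir -p pics; ls
cat > h.py <<'E'
import numpy as np, cv2, pickle
from scipy.spatial.transform import Rotation as R
def grab(n,tag=None):
    from bench import r
    f=r.grab_frame(n); pickle.dump(f,open(f'{tag or n}.pkl','wb')); return f
def load(t): return pickle.load(open(f'{t}.pkl','rb'))
def K(f):
    h=f['frame'].shape[0]; fl=h/2/np.tan(np.radians(f['vertical_fov'])/2)
    return np.array([[fl,0,f['cx']],[0,fl,f['cy']],[0,0,1.]])
def rot(f):
    o=np.array(f['orientation']); return R.from_rotvec(o) if o.shape==(3,) else (R.from_quat(o) if o.shape==(4,) else R.from_matrix(o))
def rays(f,uv):
    p=cv2.undistortPoints(np.array(uv,float).reshape(-1,1,2),K(f),np.array(f['distortion'],float)).reshape(-1,2)
    return rot(f).apply(np.c_[p,np.ones(len(p))])  # scaled so optical depth 1
def onplane(f,uv,z):
    d=rays(f,uv); o=np.array(f['xyz']); return o+d*((z-o[2])/d[:,2])[:,None]
def cloud(f):
    h,w=f['z_map'].shape; v,u=np.mgrid[:h,:w]; 
    d=rays(f,np.c_[u.ravel(),v.ravel()]); return (np.array(f['xyz'])+d*f['z_map'].reshape(-1,1)).reshape(h,w,3)
def proj(f,P):
    c=rot(f).inv().apply(np.atleast_2d(P)-np.array(f['xyz']))
    return cv2.projectPoints(c,np.zeros(3),np.zeros(3),K(f),np.array(f['distortion'],float))[0].reshape(-1,2)
E
python3 - <<'E'
from h import *
from bench import r
o=r.get_obs(); print(o)
for n in('scene','top'):
    f=grab(n); cv2.imwrite(f'pics/{n}0.png',f['frame']); print(n,f['xyz'],f['orientation'],f['vertical_fov'],f['cx'],f['cy'],f['distortion'],(f['z_map']>0).mean())
E
```

```text
pics
{'clock': 0.0, 'joints': array([-1.38512986,  0.47781402,  0.0223559 ,  1.5564687 , -0.01150189,
        1.10930967, -0.0830768 ]), 'qvel': array([-8.78350417e-04, -9.83015081e-04,  4.33639223e-04, -2.22257277e-05,
        3.60383464e-04, -1.36502505e-03,  1.00585836e-03]), 'tau': array([-5.07923196e-04, -5.96461165e+01,  1.60768982e+00, -2.81174773e+01,
        1.24348266e-02,  9.54397634e-03, -6.79383930e-06]), 'tcp_pos': array([0.19530626, 0.64551594, 0.24130941]), 'orientation': array([-4.59725036e-01, -3.10764202e+00,  2.93236386e-03]), 'contact_force': array([ 0.91367652, -0.74684202, -0.15820481]), 'moment': array([ 0.01167304, -0.02233271,  0.00531608]), 'gripper_force': 0.0, 'grip_width': 0.08572823540389843}
scene [1.29526141 0.2396548  0.96218769] [-1.63747749 -1.97913499  0.75829389] 53.621640325688034 277.8883896040842 219.98823685109957 [-0.01069264  0.          0.          0.          0.        ] 0.9959268707482993
top [0.37647812 0.11058715 1.0445317 ] [-2.1039215   2.13201532 -0.21145814] 53.70383358861483 281.1329129036064 209.16317982625847 [-0.06264789  0.          0.          0.          0.        ] 0.9960246598639456
```

View pics/scene0.png

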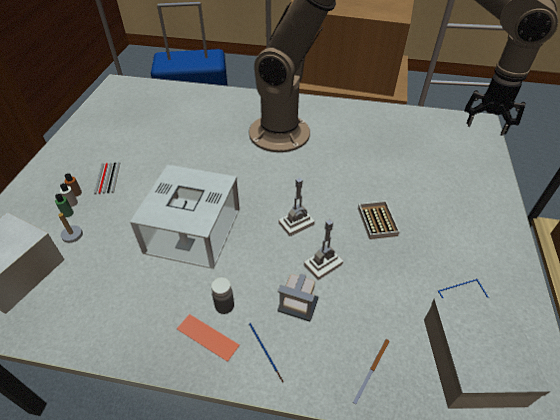

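View pics/top0.png

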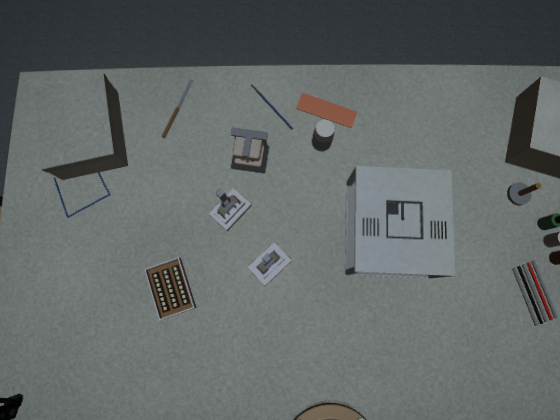

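The scene view shows the cabinet at about (187,210), with trays at (297,212) and (325,255). In the top view the cabinet is at (403,220) with the post at about (393,207), and the trays are at (268,262) and (230,207). Next I'll take enlarged crops to tell the two trays apart.

Run:
```python
from h import *
s=load('scene')['frame'];t=load('top')['frame']
a=cv2.resize(s[170:285,270:350],None,fx=5,fy=5,interpolation=cv2.INTER_CUBIC)
b=cv2.resize(t[180:290,205:295],None,fx=4.4,fy=4.4,interpolation=cv2.INTER_CUBIC)
c=np.zeros((600,800,3),np.uint8); c[:575,:400]=a; c[:484,400:796]=b; cv2.imwrite('pics/c1.png',c)
a=cv2.resize(s[160:270,125:245],None,fx=3.3,fy=3.3,interpolation=cv2.INTER_CUBIC)
b=cv2.resize(t[160:285,340:460],None,fx=3.3,fy=3.3,interpolation=cv2.INTER_CUBIC)
c=np.zeros((420,800,3),np.uint8); c[:363,:396]=a; c[:412,400:796]=b; cv2.imwrite('pics/c2.png',c)
```

```text
(no output)
```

View pics/c1.png

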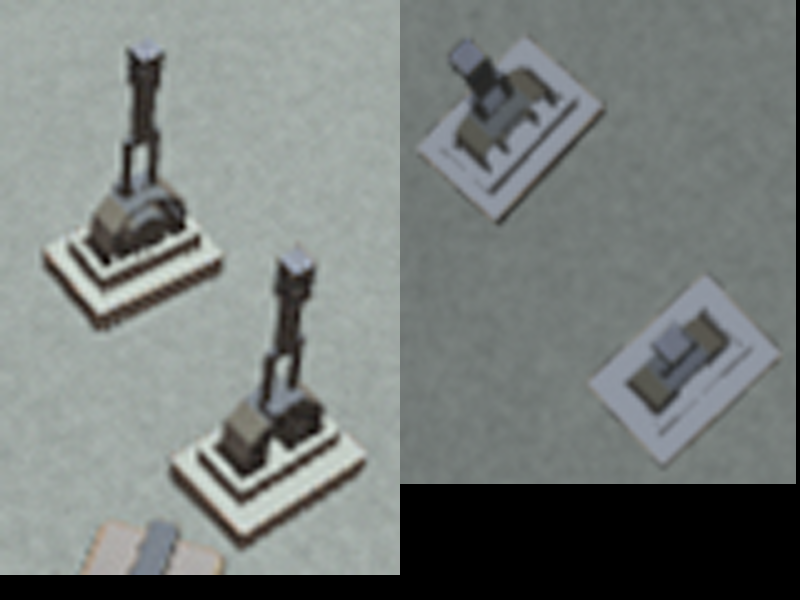

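View pics/c2.png

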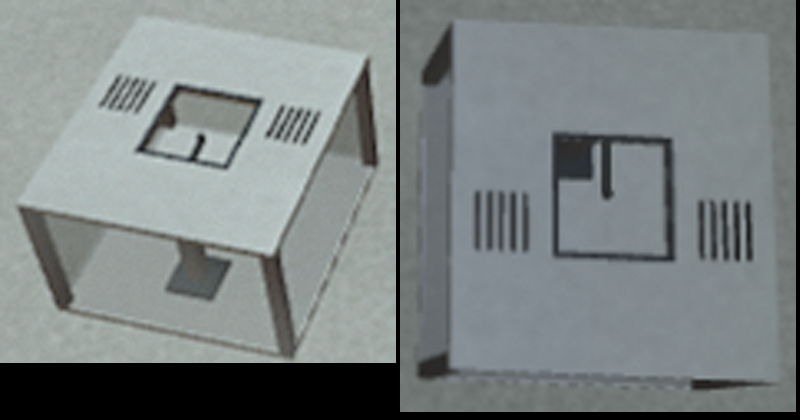

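The crops show both trays with the bowl or back still unclear, at c1 (145,200) and (285,400). The post is at the opening's upper left in the top view, c2 (575,160), and the hook points down-image at about (607,195). I'll use the depth maps to get the poses.

Run:
```python
from h import *
for n,seeds in(('scene',[(297,212),(325,255)]),('top',[(268,262),(230,207)])):
    f=load(n); c=cloud(f); 
    print(n,'table z',np.median(c[300:,250:350,2]) if n=='scene' else np.median(c[330:380,200:300,2]))
    for u,v in seeds:
        P=c[v-50:v+51,u-40:u+41].reshape(-1,3); 
        Q=P[(P[:,2]>.014)&(P[:,2]<.04)]; q0=np.median(Q,0); Q=Q[np.linalg.norm(Q[:,:2]-q0[:2],axis=1)<.062]
        rc=cv2.minAreaRect((Q[:,:2]*1000).astype(np.float32))
        T=P[(P[:,2]>.158)&(P[:,2]<.2)]; T=T[np.linalg.norm(T[:,:2]-q0[:2],axis=1)<.05]
        print(u,v,rc,len(Q),'block',len(T),T.mean(0)*1000 if len(T) else '', np.percentile(T[:,2],[5,50,95])*1000 if len(T) else '')
    # roof
    roof=(abs(c[...,2]-.14)<.008); roof=roof.astype(np.uint8)
    nl,l,st,_=cv2.connectedComponentsWithStats(roof); 
    for i in range(1,nl):
        if st[i,4]>1500:
            P=c[l==i]; print('roof',st[i],cv2.minAreaRect((P[:,:2]*1000).astype(np.float32)),np.median(P[:,2]))
```

```text
scene table z 0.0009802651308676857
297 212 ((454.2743835449219, 140.98550415039062), (54.41024398803711, 93.78838348388672), 42.5124397277832) 365 block 71 [451.50232524 138.16872126 176.07235576] [160.04127686 178.24980079 188.19561089]
325 255 ((596.8397216796875, 228.12489318847656), (65.4627456665039, 70.10092163085938), 46.53375244140625) 375 block 82 [591.74999042 236.70521908 176.56631841] [160.03625385 178.18167382 188.36812026]
roof [ 130  165  106   74 4426] ((533.8208618164062, -166.965576171875), (221.1732940673828, 242.35902404785156), 86.30540466308594) 0.14070686876777438
top table z 0.0001010766592600687
268 262 ((445.7864685058594, 138.38597106933594), (64.25996398925781, 92.22105407714844), 42.4849967956543) 720 block 55 [445.62760236 139.48154605 184.61956823] [177.51786703 185.4209887  187.17967463]
230 207 ((584.792236328125, 237.46572875976562), (64.74718475341797, 92.01631164550781), 47.596473693847656) 628 block 68 [584.26781765 236.73390675 180.43887725] [162.11916103 184.7441945  187.39242278]
roof [ 354  166  101  110 9336] ((531.5107421875, -165.85899353027344), (223.645751953125, 240.8605499267578), 86.74544525146484) 0.139362599782831
```

Run:
```python
from h import *
for n in('scene','top'):
    f=load(n); c=cloud(f)*1000
    for cx,cy,a in((445.8,138.4,42.5),(584.8,237.5,47.6)):
        a=np.radians(a); d=c[...,:2]-[cx,cy]
        X=d@[np.cos(a),np.sin(a)]; Y=d@[-np.sin(a),np.cos(a)]; Z=c[...,2]
        m=(abs(X)<70)&(abs(Y)<45)&(Z>30)&(Z<100)
        # colour + coords per pixel: text map of X by (Z,Y) bin
        print(n,cx)
        for z in range(98,32,-6):
            row=[]
            for y in range(-33,34,6):
                k=m&(abs(Y-y)<=3)&(abs(Z-z)<=3); row.append('%4d'%np.median(X[k]) if k.any() else '   .')
            print(z,' '.join(row))
        uv=proj(f,np.array([[cx+x*np.cos(a)-y*np.sin(a),cy+x*np.sin(a)+y*np.cos(a),z] for x in(-9,0,9) for y in (-20,0,20) for z in (30,60)])/1000)
```

```text
scene 445.8
98    .    .    .    2    3    .    2    1    .    .    .    .
92    .    .    .    4    .    .    1    4    .    .    .    .
86    .    .    .    .    3    .    2    1    .    .    .    .
80    .    .    .    2    3    1   -1   -3    .    .    .    .
74    .    .    0    5    9    8    5    9    7    .    .    .
68    .    .    3    3    .    .    .   10   11   -1    .    .
62    .    5    4    .   11    9    8    .    .   11    .    .
56    .    3    .   13    8   11   10   12    .   11   12    .
50   -1    7    .    9   12   13   13   12    .   10    8    .
44    4    9    .    4   13   14   13   12   -6    2    5    .
38    8    2   20   10   14   13   15   15   19   18    7   16
scene 584.8
98    .    .    .    2    .    .    3    3    .    .    .    .
92    .    .    .    3    .    .    1    4    .    .    .    .
86    .    .    .    2    2    .    0    3    .    .    .    .
80    .    .    .    8    6    8    2    4    .    .    .    .
74    .    .    0    0   -7    8   -2    9   -1    .    .    .
68    .   -1    0    5    9   10   11   11    3    .    .    .
62   
[... 1015 characters left out ...]
p 584.8
98    .    .    .    .   -1    .    .    0    .    .    .    .
92    .    .    .    .    0    .    .    0    .    .    .    .
86    .    .    .    .   -1    .    .    0    .    .    .    .
80    .    .    .    .    0    1    2    1    .    .    .    .
74    .    .    .   -2   -6   -1   -4   -5    1    .    .    .
68    .    .    1   -4   -6    .    .   -3    1   -2    .    .
62    .    2    0    .    .  -10   -8    .    .    0    2    .
56    .   -7   -8    .   -8   -8    .   -9    .    .   -1    .
50    .   -4    .  -10   -8    .    .    .   -7    .   -1    .
44    .  -11    .    .  -11    .    .    .  -10    .   -3    .
38   -6  -13  -17  -17  -17  -15  -15  -16  -16  -16  -14    6
```

Tray at (585,237) is the open one: there is a gap between its legs, its flat back faces +47.6°, so its yaw is 47.6°. The post is on the cabinet's +x side, with cabinet yaw about −3.3°. Now I'll measure the opening, the rod height and the grip block.

Run:
```python
from h import *
np.set_printoptions(precision=1,suppress=True)
a=np.radians(-3.3); cx,cy=532,-166
for n,box in(('scene',(135,160,235,250)),('top',(350,165,460,280))):
    f=load(n); c=cloud(f)*1000
    T=c[(np.hypot(c[...,0]-584.5,c[...,1]-237)<25)&(c[...,2]>180)]; print(n,'block top',T.mean(0),np.ptp(T,0),len(T))
    # dark border of opening on roof
    g=cv2.cvtColor(f['frame'],cv2.COLOR_BGR2GRAY)
    v,u=np.mgrid[box[1]:box[3],box[0]:box[2]]; uv=np.c_[u.ravel(),v.ravel()]
    P=onplane(f,uv,.140)*1000; d=P[:,:2]-[cx,cy]
    X=d@[np.cos(a),np.sin(a)]; Y=d@[-np.sin(a),np.cos(a)]
    G=g[uv[:,1],uv[:,0]]; D=c[uv[:,1],uv[:,0]]
    m=(abs(X)<50)&(abs(Y)<48)&(G<100)&(abs(D[:,2]-140)<6)
    rc=cv2.minAreaRect(P[m,:2].astype(np.float32)); print('opening dark',rc,m.sum(), X[m].min(),X[m].max(),Y[m].min(),Y[m].max())
    # rod points
    d=D[:,:2]-[cx,cy]; X=d@[np.cos(a),np.sin(a)]; Y=d@[-np.sin(a),np.cos(a)]
    m=(abs(X-22)<32)&(abs(Y)<20)&(D[:,2]>95)&(D[:,2]<135)
    for k in np.argsort(X[m])[:60]: print(uv[m][k],np.array([X[m][k],Y[m][k],D[m][k,2],G[m][k]]),end=';')
    print()
```

```text
scene block top [590.5 236.7 185.9] [17.9 17.9  9.5] 38
opening dark ((532.3748168945312, -166.8201141357422), (81.01704406738281, 82.57318115234375), 86.19207000732422) 127 -41.112036065471486 41.590624469293154 -41.33121708170862 39.715445833689415
[185 200] [  4.   -1.6 133.6 126. ];[186 202] [  4.    0.1 126.1  22. ];[184 200] [  4.7  -4.3 133.6 171. ];[184 201] [  5.3  -4.7 130.1 143. ];[184 202] [  6.8  -4.5 127.6 148. ];[186 201] [  7.2   2.8 133.8  52. ];[185 202] [  7.8  -0.7 129.6  48. ];[185 203] [  9.6  -0.3 127.5  38. ];[185 204] [ 10.1  -0.8 123.8  37. ];[184 203] [ 12.4  -1.7 129.9 126. ];[184 204] [ 12.9  -2.2 126.3  85. ];[183 204] [ 14.3  -4.5 127.  161. ];[184 205] [ 17.2  -0.2 127.   42. ];[184 206] [ 19.8   0.6 125.8  35. ];[183 205] [ 21.5  -0.7 131.2 125. ];[183 206] [ 23.4  -0.3 129.2  87. ];[182 207] [ 24.6  -3.4 125.5 110. ];[182 206] [ 25.7  -1.9 131.1 163. ];[183 207] [ 26.9   1.2 129.1  46. ];
top block top [585.5 237.2 185.1] [17.8 18.9  8.4] 48
opening dark ((531.3892822265625, -165.66656494140625), (82.48355102539062, 85.74893188476562), 86.64564514160
[... 1471 characters left out ...]
.3 125.6  56. ];[403 208] [ 28.1  -1.8 123.7  55. ];[402 207] [ 29.3   1.9 128.6  47. ];[401 207] [ 29.6   3.6 126.6  58. ];[403 207] [ 30.   -1.3 125.7  55. ];[402 206] [ 32.1   1.2 126.5  47. ];[403 206] [ 32.5  -1.5 124.9  55. ];[401 206] [ 32.8   2.5 123.   57. ];[402 205] [ 34.    1.8 128.4  48. ];[401 205] [ 34.3   3.5 126.6  57. ];[403 205] [ 35.1  -1.9 123.8  56. ];[401 204] [ 36.6   3.5 126.5  57. ];[403 204] [ 36.8  -1.1 126.7  58. ];[402 204] [ 37.3   0.4 124.   48. ];[403 203] [ 37.4   1.1 134.3  55. ];[400 203] [ 37.6   7.3 132.  107. ];[401 203] [ 37.6   5.1 132.4  51. ];[409 203] [ 37.9 -12.5 134.7  85. ];[409 199] [ 47.2 -12.6 134.6 141. ];[399 197] [ 50.8  10.1 134.5 136. ];
```

Emit:
send_rows:
  deltas:
    - {"dx": 40, "dy": -40, "dz": 0, "rz": -5}
    - {"dx": 80, "dy": -80, "dz": 0, "rz": -10}
    - {"dx": 120, "dy": -120, "dz": 0, "rz": -15}
    - {"dx": 160, "dy": -160, "dz": 0, "rz": -20}
    - {"dx": 200, "dy": -200, "dz": 0, "rz": -25.6}

```text
$.deltas[0]: bad value
```

Emit:
send_rows:
  deltas:
    - {"dx": 28, "dy": -29, "rz": -4}
    - {"dx": 56, "dy": -58, "rz": -8}
    - {"dx": 84, "dy": -87, "rz": -12}
    - {"dx": 112, "dy": -116, "rz": -16}
    - {"dx": 140, "dy": -145, "rz": -20}

```text
$.deltas[0]: bad value
```

Emit:
send_rows:
  deltas:
    - {"dx": 28.0, "dy": -29.0, "dz": 0.0, "rx": 0.0, "ry": 0.0, "rz": -4.0}
    - {"dx": 56.0, "dy": -58.0, "dz": 0.0, "rx": 0.0, "ry": 0.0, "rz": -8.0}
    - {"dx": 84.0, "dy": -87.0, "dz": 0.0, "rx": 0.0, "ry": 0.0, "rz": -12.0}
    - {"dx": 112.0, "dy": -116.0, "dz": 0.0, "rx": 0.0, "ry": 0.0, "rz": -16.0}
    - {"dx": 140.0, "dy": -145.0, "dz": 0.0, "rx": 0.0, "ry": 0.0, "rz": -20.0}

```text
clock: 0.52
tcp_pos: [0.3364, 0.4993, 0.242]
orientation: [-0.997, -2.979, 0.001]
contact_force: [0.9, 0.9, 0.3]
grip_width: 0.0853
gripper_force: 0.0
```

Emit:
send_rows:
  deltas:
    - {"dx": 28, "dy": -29, "dz": 0, "rx": 0, "ry": 0, "rz": -2}
    - {"dx": 56, "dy": -58, "dz": 0, "rx": 0, "ry": 0, "rz": -4}
    - {"dx": 84, "dy": -87, "dz": 0, "rx": 0, "ry": 0, "rz": -5.4}
    - {"dx": 112, "dy": -116, "dz": 0, "rx": 0, "ry": 0, "rz": -5.4}
    - {"dx": 140, "dy": -145, "dz": 0, "rx": 0, "ry": 0, "rz": -5.4}

```text
clock: 0.93
tcp_pos: [0.4763, 0.3543, 0.2421]
orientation: [-1.132, -2.93, 0.001]
contact_force: [1.1, -0.1, 0.4]
grip_width: 0.0854
gripper_force: 0.0
```

Emit:
send_rows:
  deltas:
    - {"dx": 27, "dy": -29, "dz": 0, "rx": 0, "ry": 0, "rz": 0}
    - {"dx": 54, "dy": -58, "dz": 0, "rx": 0, "ry": 0, "rz": 0}
    - {"dx": 81, "dy": -87, "dz": 0, "rx": 0, "ry": 0, "rz": 0}
    - {"dx": 109, "dy": -117, "dz": 0, "rx": 0, "ry": 0, "rz": 0}
    - {"dx": 109, "dy": -117, "dz": 0, "rx": 0, "ry": 0, "rz": 0}

```text
clock: 1.35
tcp_pos: [0.59, 0.2291, 0.2424]
orientation: [1.148, 2.919, -0.005]
contact_force: [0.4, -1.5, 0.3]
grip_width: 0.0858
gripper_force: 0.0
```

Emit:
send_rows:
  deltas:
    - {"dx": 0, "dy": 0, "dz": 0, "rx": 0, "ry": 0, "rz": 0}

```text
clock: 1.43
tcp_pos: [0.5861, 0.2355, 0.2419]
orientation: [1.141, 2.926, -0.002]
contact_force: [-0.0, 1.2, -0.5]
grip_width: 0.0853
gripper_force: 0.0
```

Emit:
send_rows:
  deltas:
    - {"dx": -1, "dy": 1, "dz": -25, "rx": 0, "ry": 0, "rz": 0}
    - {"dx": -1, "dy": 1, "dz": -50, "rx": 0, "ry": 0, "rz": 0}
    - {"dx": -1, "dy": 1, "dz": -68, "rx": 0, "ry": 0, "rz": 0}
    - {"dx": -1, "dy": 1, "dz": -75, "rx": 0, "ry": 0, "rz": 0}
    - {"dx": -1, "dy": 1, "dz": -75, "rx": 0, "ry": 0, "rz": 0}
  jaw: 40

```text
clock: 1.85
tcp_pos: [0.5814, 0.2409, 0.1652]
orientation: [-1.128, -2.929, 0.004]
contact_force: [0.4, 0.0, 0.5]
grip_width: 0.0402
gripper_force: 0.0
```

Run:
```python
from h import *
from bench import r
f=grab('scene','s1'); g=grab('top','t1'); o=r.get_obs(); print(o['tcp_pos'],o['orientation'],o['grip_width'])
p=proj(f,o['tcp_pos'])[0]; q=proj(g,o['tcp_pos'])[0]; print(p,q)
def crop(F,p):
    u,v=p.astype(int); return cv2.resize(F['frame'][v-35:v+55,u-40:u+40],(400,450),interpolation=cv2.INTER_CUBIC)
cv2.imwrite('pics/g1.png',np.hstack([crop(f,p),crop(g,q)]))
```

```text
[0.58342468 0.24104412 0.16794158] [1.13017224e+00 2.93107672e+00 9.81876250e-04] 0.039973586897298845
[329.80671518 225.01131782] [219.83854485 195.82439117]
```

View pics/g1.png

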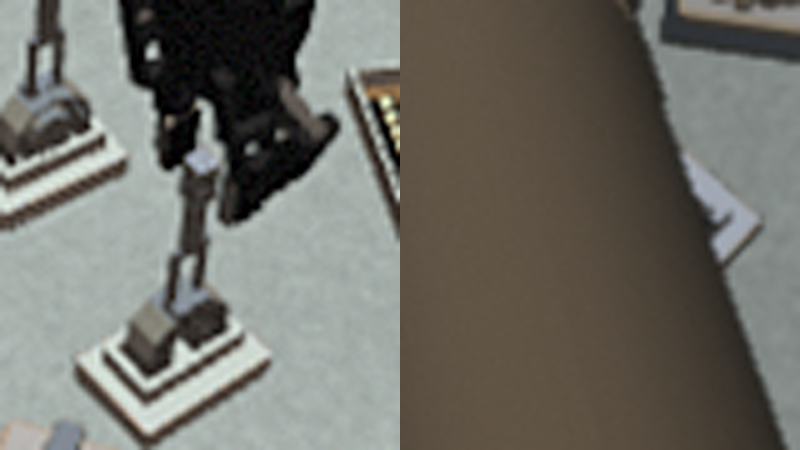

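The scene crop shows the fingers straddling the grip block at about (200,160). The TCP sits about 4 mm off along the pads, so I'll correct that and close.

Emit:
send_rows:
  deltas:
    - {"dx": 2, "dy": -4, "dz": 0, "rx": 0, "ry": 0, "rz": 0}
    - {"dx": 2, "dy": -4, "dz": 0, "rx": 0, "ry": 0, "rz": 0}
    - {"dx": 2, "dy": -4, "dz": 0, "rx": 0, "ry": 0, "rz": 0}

```text
clock: 2.2
tcp_pos: [0.5863, 0.2358, 0.1685]
orientation: [1.133, 2.929, 0.002]
contact_force: [0.2, -0.6, 0.2]
grip_width: 0.04
gripper_force: 0.0
```

Emit:
send_rows:
  deltas:
    - {"dx": 0, "dy": 0, "dz": 0, "rx": 0, "ry": 0, "rz": 0}
    - {"dx": 0, "dy": 0, "dz": 0, "rx": 0, "ry": 0, "rz": 0}
    - {"dx": 0, "dy": 0, "dz": 0, "rx": 0, "ry": 0, "rz": 0}
    - {"dx": 0, "dy": 0, "dz": 0, "rx": 0, "ry": 0, "rz": 0}
    - {"dx": 0, "dy": 0, "dz": 0, "rx": 0, "ry": 0, "rz": 0}
  jaw: 8
  newtons: 60

```text
clock: 2.62
tcp_pos: [0.5859, 0.2364, 0.1678]
orientation: [1.131, 2.93, 0.001]
contact_force: [0.8, 1.3, 2.7]
grip_width: 0.0127
gripper_force: 59.4
```

Emit:
send_rows:
  deltas:
    - {"dx": 0, "dy": 0, "dz": 10, "rx": 0, "ry": 0, "rz": 0}
    - {"dx": 0, "dy": 0, "dz": 25, "rx": 0, "ry": 0, "rz": 0}
    - {"dx": 0, "dy": 0, "dz": 50, "rx": 0, "ry": 0, "rz": 0}
    - {"dx": 0, "dy": 0, "dz": 80, "rx": 0, "ry": 0, "rz": 0}
    - {"dx": 0, "dy": 0, "dz": 110, "rx": 0, "ry": 0, "rz": 0}

```text
clock: 3.03
tcp_pos: [0.5847, 0.2356, 0.2783]
orientation: [-1.132, -2.929, 0.003]
contact_force: [0.6, 0.0, -0.4]
grip_width: 0.0126
gripper_force: 58.9
```

Emit:
send_rows:
  deltas:
    - {"dx": 0, "dy": 0, "dz": 30, "rx": 0, "ry": 0, "rz": 0}
    - {"dx": 0, "dy": 0, "dz": 50, "rx": 0, "ry": 0, "rz": 0}
    - {"dx": 0, "dy": 0, "dz": 60, "rx": 0, "ry": 0, "rz": 0}
    - {"dx": 0, "dy": 0, "dz": 60, "rx": 0, "ry": 0, "rz": 0}
    - {"dx": 0, "dy": 0, "dz": 60, "rx": 0, "ry": 0, "rz": 0}

```text
clock: 3.45
tcp_pos: [0.585, 0.2359, 0.3366]
orientation: [-1.132, -2.93, 0.001]
contact_force: [0.1, -0.5, -0.9]
grip_width: 0.0128
gripper_force: 58.9
```

Run:
```python
from h import *
from bench import r
f=grab('scene','s2'); o=r.get_obs(); print(o['tcp_pos'],o['orientation'],o['grip_width'],o['contact_force'])
c=cloud(f)*1000; t=o['tcp_pos']*1000; a=np.radians(47.6)
d=c[...,:2]-t[:2]; X=d@[np.cos(a),np.sin(a)]; Y=d@[-np.sin(a),np.cos(a)]; Z=c[...,2]-t[2]
m=(abs(X)<20)&(abs(Y)<45)&(Z<-20)&(Z>-170)
for z in range(-20,-170,-6):
    k=m&(abs(Z-z)<=3)
    if k.any(): print(z,k.sum(),'X %.1f..%.1f med %.1f  Y %.1f..%.1f'%(X[k].min(),X[k].max(),np.median(X[k]),Y[k].min(),Y[k].max()))
# yaw from back face: points X~9 
k=m&(Z>-148)&(Z<-95)&(X>4); p=np.polyfit(Y[k],X[k],1); print('yaw err deg',-np.degrees(np.arctan(p[0])),p[1],k.sum()); print('x vs z slope',np.polyfit(Z[k],X[k],1))
p=proj(f,o['tcp_pos'])[0].astype(int); cv2.imwrite('pics/l1.png',cv2.resize(f['frame'][p[1]-35:p[1]+75,p[0]-45:p[0]+45],None,fx=5,fy=5,interpolation=cv2.INTER_CUBIC))
```

```text
[0.58463708 0.2358379  0.33563498] [-1.13103897 -2.92898747  0.00317913] 0.012405344972578726 [ 0.48245463 -0.54295455 -1.52580704]
-20 2 X 0.5..3.1 med 1.8  Y -8.5..-7.5
-26 12 X 0.4..3.7 med 1.9  Y -8.8..3.7
-32 9 X -2.9..3.3 med 0.9  Y -9.7..5.4
-38 10 X -1.4..3.1 med 1.6  Y -9.9..3.9
-44 14 X -1.8..4.0 med 2.0  Y -12.8..5.4
-50 18 X -2.1..2.4 med 1.7  Y -15.0..11.1
-56 8 X -0.5..3.6 med 1.0  Y -14.4..10.5
-62 12 X -1.5..2.8 med 1.6  Y -14.6..8.7
-68 10 X -1.5..3.6 med 2.2  Y -14.2..8.6
-74 9 X -0.9..2.9 med 0.7  Y -13.7..10.6
-80 9 X -0.5..3.5 med 1.5  Y -14.2..10.7
-86 27 X -0.8..11.4 med 4.3  Y -14.7..9.0
-92 49 X -13.1..11.6 med 3.1  Y -19.1..10.1
-98 54 X -12.0..11.4 med 3.1  Y -26.7..18.6
-104 42 X -11.0..11.4 med 8.2  Y -27.9..22.1
-110 43 X -11.7..11.7 med 8.6  Y -30.7..23.9
-116 28 X -9.7..12.4 med 9.1  Y -31.4..23.3
-122 29 X -9.1..11.2 med 9.2  Y -30.5..26.0
-128 36 X -10.6..11.4 med 8.5  Y -31.4..24.3
-134 30 X -11.4..11.1 med 7.7  Y -32.2..23.5
-140 35 X -11.1..11.1 med 5.4  Y -30.4..25.0
-146 14 X -3.7..11.0 med 9.0  Y -29.5..26.6
yaw err deg -1.916582506383644 9.329518385816495 196
x vs z slope [8.76639762e-03 1.02174108e+01]
```

View pics/l1.png

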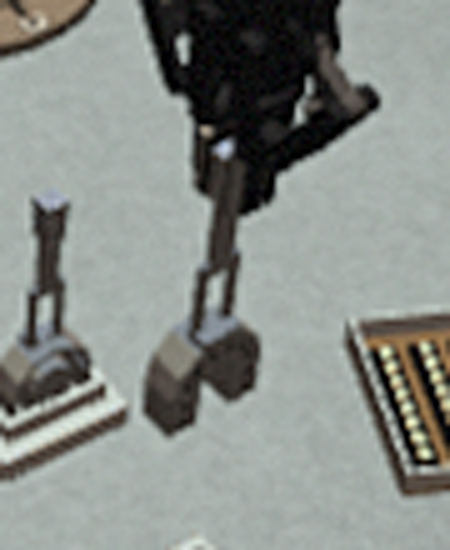

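The lifted tray hangs straight in the hand, with block at (225,150) and feet at (200,420) in the crop. It is about 2.5 mm toward tool −y, and T = TCP − 148 mm. Next I'll carry it over the opening.

Emit:
send_rows:
  deltas:
    - {"dx": -4, "dy": -25, "dz": 0, "rx": 0, "ry": 0, "rz": -3.5}
    - {"dx": -11, "dy": -65, "dz": 0, "rx": 0, "ry": 0, "rz": -8.5}
    - {"dx": -18, "dy": -105, "dz": 0, "rx": 0, "ry": 0, "rz": -13.5}
    - {"dx": -25, "dy": -145, "dz": 0, "rx": 0, "ry": 0, "rz": -18.5}
    - {"dx": -32, "dy": -185, "dz": 0, "rx": 0, "ry": 0, "rz": -23.5}

```text
clock: 3.92
tcp_pos: [0.5518, 0.0493, 0.3351]
orientation: [-1.709, -2.633, 0.005]
contact_force: [0.7, -0.5, -1.8]
grip_width: 0.0128
gripper_force: 58.9
```

Emit:
send_rows:
  deltas:
    - {"dx": -7, "dy": -40, "dz": 0, "rx": 0, "ry": 0, "rz": -5}
    - {"dx": -14, "dy": -80, "dz": 0, "rx": 0, "ry": 0, "rz": -10}
    - {"dx": -21, "dy": -120, "dz": 0, "rx": 0, "ry": 0, "rz": -15}
    - {"dx": -28, "dy": -160, "dz": 0, "rx": 0, "ry": 0, "rz": -20}
    - {"dx": -33, "dy": -190, "dz": 0, "rx": 0, "ry": 0, "rz": -24}

```text
clock: 4.33
tcp_pos: [0.5181, -0.1424, 0.3357]
orientation: [-2.223, -2.217, 0.004]
contact_force: [0.2, -0.9, -0.6]
grip_width: 0.013
gripper_force: 58.9
```

Emit:
send_rows:
  deltas:
    - {"dx": -4, "dy": -18, "dz": 0, "rx": 0, "ry": 0, "rz": -3.5}
    - {"dx": -5, "dy": -23, "dz": 0, "rx": 0, "ry": 0, "rz": -3.7}
    - {"dx": -5, "dy": -23, "dz": 0, "rx": 0, "ry": 0, "rz": -3.7}
    - {"dx": -5, "dy": -23, "dz": 0, "rx": 0, "ry": 0, "rz": -3.7}

```text
clock: 4.67
tcp_pos: [0.5158, -0.1599, 0.3364]
orientation: [-2.282, -2.156, 0.001]
contact_force: [0.4, 0.2, -0.7]
grip_width: 0.0125
gripper_force: 58.9
```

```bash
cat > look.py <<'E'
from h import *
from bench import r
import sys
def look(tag):
    np.set_printoptions(precision=1,suppress=True)
    f=grab('scene',tag); o=r.get_obs(); t=o['tcp_pos']*1000
    yaw=2*np.degrees(np.arctan2(o['orientation'][1],o['orientation'][0]))-90; yaw=(yaw+90)%180-90
    C=np.array([531.9,-166.2]); a=np.radians(-3.4); U=np.array([[np.cos(a),np.sin(a)],[-np.sin(a),np.cos(a)]])
    print('tcp',t,'tool yaw %.2f'%yaw,'F',o['contact_force'],'tilt',np.degrees(np.arccos(-R.from_rotvec(o['orientation']).as_matrix()[2,2])),'TCP in cab',U@(t[:2]-C),'T',t[2]-148)
    c=cloud(f)*1000; d=(c[...,:2]-C)@U.T; X,Y,Z=d[...,0],d[...,1],c[...,2]-t[2]; tc=U@(t[:2]-C)
    m=(abs(X-tc[0])<22)&(abs(Y-tc[1])<45)&(c[...,2]>145)
    for lo,hi,n in((-148,-100,'shoe'),(-88,-52,'plate'),(-46,-20,'neck')):
        k=m&(Z>lo)&(Z<hi)
        if k.sum()>15: 
            p=np.percentile(Y[k],[3,97]); print(n,k.sum(),'Y mid %.1f (%.1f..%.1f)'%(p.mean(),*p),'X p5,50,95',np.percentile(X[k],[5,50,95]))
    k=m&(Z>-148)&(Z<-95)&(X>tc[0]+4)
    if k.sum()>30: 
        A=np.c_[Y[k]-tc[1],Z[k],np.ones(k.sum())]; s=np.linalg.lstsq(A,X[k],rcond=None)[0]; print('back face: yaw rel cab %.2f, tilt %.2f deg, X at tcp %.1f'%(-np.degrees(s[0]),np.degrees(s[1]),s[2]+s[1]*-120))
    return f,o
if __name__=='__main__':
    look(sys.argv[1])
E
python3 look.py s3
```

```text
tcp [ 516.  -159.5  336.6] tool yaw -3.19 F [ 0.1  0.4 -1. ] tilt 0.0803244452038722 TCP in cab [-16.2   5.8] T 188.57144819298395
shoe 273 Y mid 5.2 (-21.7..32.2) X p5,50,95 [-24.1  -6.6  -3.5]
plate 60 Y mid 4.1 (-8.2..16.4) X p5,50,95 [-16.2 -13.2 -11.3]
neck 47 Y mid 4.4 (-2.6..11.4) X p5,50,95 [-16.4 -13.2 -10.9]
back face: yaw rel cab 0.18, tilt 1.02 deg, X at tcp -6.0
```

Emit:
send_rows:
  deltas:
    - {"dx": -1, "dy": -2.5, "dz": -8, "rx": 0, "ry": 0, "rz": 0}
    - {"dx": -2.3, "dy": -4.7, "dz": -20, "rx": 0, "ry": 0, "rz": 0}
    - {"dx": -2.3, "dy": -4.7, "dz": -28, "rx": 0, "ry": 0, "rz": 0}
    - {"dx": -2.3, "dy": -4.7, "dz": -30, "rx": 0, "ry": 0, "rz": 0}
    - {"dx": -2.3, "dy": -4.7, "dz": -30, "rx": 0, "ry": 0, "rz": 0}

```text
clock: 5.13
tcp_pos: [0.5129, -0.1657, 0.3063]
orientation: [-2.285, -2.154, 0.002]
contact_force: [0.4, 0.3, -1.1]
grip_width: 0.0131
gripper_force: 58.9
```

Run:
```python
from look import *
f,o=look('s4'); p=proj(f,[.532,-.166,.17])[0].astype(int)
cv2.imwrite('pics/o1.png',cv2.resize(f['frame'][p[1]-50:p[1]+60,p[0]-60:p[0]+60],None,fx=5,fy=5,interpolation=cv2.INTER_CUBIC))
```

```text
tcp [ 513.3 -165.9  307. ] tool yaw -3.37 F [-0.5  0.8 -0.8] tilt 0.04021160232477074 TCP in cab [-18.6  -0.8] T 159.02407199828184
shoe 263 Y mid -0.7 (-28.1..26.6) X p5,50,95 [-25.5  -9.   -5.7]
plate 56 Y mid -1.4 (-13.1..10.3) X p5,50,95 [-19.7 -16.2 -13.7]
neck 40 Y mid -1.8 (-9.3..5.7) X p5,50,95 [-18.3 -16.3 -14. ]
back face: yaw rel cab 0.61, tilt 0.35 deg, X at tcp -8.6
```

View pics/o1.png

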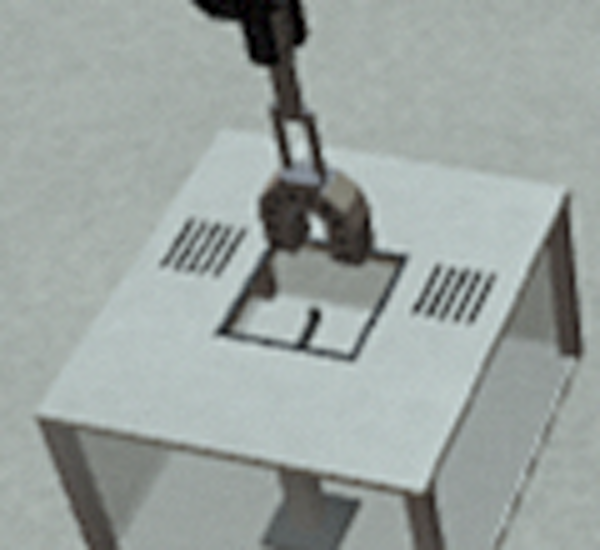

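The crop shows the tray at (315,215), squarely above the rear half of the opening and clear of the hook tip at (312,318). I'll descend in checked steps.

Emit:
send_rows:
  deltas:
    - {"dx": 0, "dy": 1, "dz": -6, "rx": 0, "ry": 0, "rz": 0}
    - {"dx": 0, "dy": 1, "dz": -14, "rx": 0, "ry": 0, "rz": 0}
    - {"dx": 0, "dy": 1, "dz": -22, "rx": 0, "ry": 0, "rz": 0}
    - {"dx": 0, "dy": 1, "dz": -30, "rx": 0, "ry": 0, "rz": 0}
    - {"dx": 0, "dy": 1, "dz": -34, "rx": 0, "ry": 0, "rz": 0}

```text
clock: 5.6
tcp_pos: [0.5125, -0.1654, 0.2717]
orientation: [-2.286, -2.153, 0.002]
contact_force: [-0.4, 0.1, -0.7]
grip_width: 0.013
gripper_force: 58.9
```

```bash
python3 look.py s5
```

```text
tcp [ 512.3 -165.3  271.4] tool yaw -3.43 F [ 0.3 -0.6 -1.2] tilt 0.14901932083124544 TCP in cab [-19.6  -0.3] T 123.44475854320353
shoe 144 Y mid 0.3 (-25.6..26.2) X p5,50,95 [-25.6  -9.6  -6.5]
plate 48 Y mid -1.4 (-13.8..11.1) X p5,50,95 [-19.  -16.4 -14.2]
neck 40 Y mid -0.7 (-8.2..6.8) X p5,50,95 [-18.3 -16.4 -13.4]
back face: yaw rel cab 0.50, tilt 0.92 deg, X at tcp -9.2
```

Emit:
send_rows:
  deltas:
    - {"dx": 0.5, "dy": 0.5, "dz": -8, "rx": 0, "ry": 0, "rz": 0}
    - {"dx": 0.5, "dy": 0.5, "dz": -17, "rx": 0, "ry": 0, "rz": 0}
    - {"dx": 0.5, "dy": 0.5, "dz": -26, "rx": 0, "ry": 0, "rz": 0}
    - {"dx": 0.5, "dy": 0.5, "dz": -33, "rx": 0, "ry": 0, "rz": 0}
    - {"dx": 0.5, "dy": 0.5, "dz": -36, "rx": 0, "ry": 0, "rz": 0}

```text
clock: 6.07
tcp_pos: [0.513, -0.1649, 0.2358]
orientation: [-2.286, -2.153, 0.002]
contact_force: [0.5, 0.6, -1.4]
grip_width: 0.0129
gripper_force: 58.9
```

Emit:
send_rows:
  deltas:
    - {"dx": 0, "dy": 0, "dz": -8, "rx": 0, "ry": 0, "rz": 0}
    - {"dx": 0, "dy": 0, "dz": -16, "rx": 0, "ry": 0, "rz": 0}
    - {"dx": 0, "dy": 0, "dz": -24, "rx": 0, "ry": 0, "rz": 0}
    - {"dx": 0, "dy": 0, "dz": -31, "rx": 0, "ry": 0, "rz": 0}
    - {"dx": 0, "dy": 0, "dz": -34, "rx": 0, "ry": 0, "rz": 0}

```text
clock: 6.48
tcp_pos: [0.5131, -0.1649, 0.202]
orientation: [-2.286, -2.153, 0.002]
contact_force: [-0.0, 1.1, -0.7]
grip_width: 0.0128
gripper_force: 58.9
```

Run:
```python
from look import *
f,o=look('s6'); p=proj(f,[.532,-.166,.14])[0].astype(int)
cv2.imwrite('pics/o2.png',cv2.resize(f['frame'][p[1]-45:p[1]+40,p[0]-50:p[0]+50],None,fx=7,fy=7,interpolation=cv2.INTER_CUBIC))
```

```text
tcp [ 513.  -164.9  201.9] tool yaw -3.43 F [-0.  -0.2 -1.6] tilt 0.10906071294402035 TCP in cab [-18.9   0.1] T 53.93797200529906
neck 36 Y mid -0.4 (-8.2..7.4) X p5,50,95 [-18.3 -15.5 -13.4]
```

View pics/o2.png

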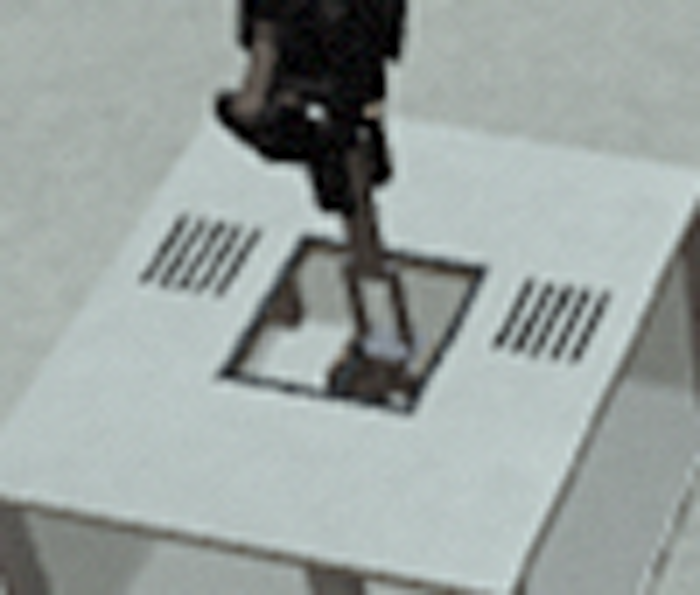

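The crop shows the shoe inside, below the roof, with the slot at (380,305) aligned with the hook. Forces are nil, so I'll thread it toward the post.

Emit:
send_rows:
  deltas:
    - {"dx": 4, "dy": -0.2, "dz": 0, "rx": 0, "ry": 0, "rz": 0}
    - {"dx": 9, "dy": -0.5, "dz": 0, "rx": 0, "ry": 0, "rz": 0}
    - {"dx": 14, "dy": -0.8, "dz": 0, "rx": 0, "ry": 0, "rz": 0}
    - {"dx": 19, "dy": -1.1, "dz": 0, "rx": 0, "ry": 0, "rz": 0}
    - {"dx": 22, "dy": -1.3, "dz": 0, "rx": 0, "ry": 0, "rz": 0}

```text
clock: 6.95
tcp_pos: [0.5369, -0.1664, 0.2036]
orientation: [2.286, 2.154, 0.001]
contact_force: [0.2, 0.1, -0.9]
grip_width: 0.0126
gripper_force: 58.9
```

Emit:
send_rows:
  deltas:
    - {"dx": 5, "dy": -0.3, "dz": 0, "rx": 0, "ry": 0, "rz": 0}
    - {"dx": 10, "dy": -0.6, "dz": 0, "rx": 0, "ry": 0, "rz": 0}
    - {"dx": 15, "dy": -0.9, "dz": 0, "rx": 0, "ry": 0, "rz": 0}
    - {"dx": 19, "dy": -1.1, "dz": 0, "rx": 0, "ry": 0, "rz": 0}
    - {"dx": 21, "dy": -1.2, "dz": 0, "rx": 0, "ry": 0, "rz": 0}

```text
clock: 7.37
tcp_pos: [0.5574, -0.1676, 0.2033]
orientation: [2.287, 2.154, 0.0]
contact_force: [-0.7, 0.9, 0.1]
grip_width: 0.0129
gripper_force: 58.9
```

Emit:
send_rows:
  deltas:
    - {"dx": 0, "dy": 0, "dz": -4, "rx": 0, "ry": 0, "rz": 0}
    - {"dx": 0, "dy": 0, "dz": -7, "rx": 0, "ry": 0, "rz": 0}
    - {"dx": 0, "dy": 0, "dz": -9, "rx": 0, "ry": 0, "rz": 0}
    - {"dx": 0, "dy": 0, "dz": -9, "rx": 0, "ry": 0, "rz": 0}

```text
clock: 7.7
tcp_pos: [0.556, -0.1675, 0.1936]
orientation: [-2.286, -2.153, 0.001]
contact_force: [-0.7, 0.2, -1.4]
grip_width: 0.0132
gripper_force: 58.9
```

Run:
```python
from look import *
f,o=look('s7'); p=proj(f,[.54,-.166,.14])[0].astype(int)
cv2.imwrite('pics/o3.png',cv2.resize(f['frame'][p[1]-45:p[1]+40,p[0]-50:p[0]+50],None,fx=7,fy=7,interpolation=cv2.INTER_CUBIC))
```

```text
tcp [ 556.2 -167.6  193.9] tool yaw -3.45 F [-0.5  0.6 -1.6] tilt 0.05708241314397374 TCP in cab [24.3  0.1] T 45.86829598232805
neck 27 Y mid -0.1 (-7.2..7.0) X p5,50,95 [24.8 27.7 29. ]
```

View pics/o3.png

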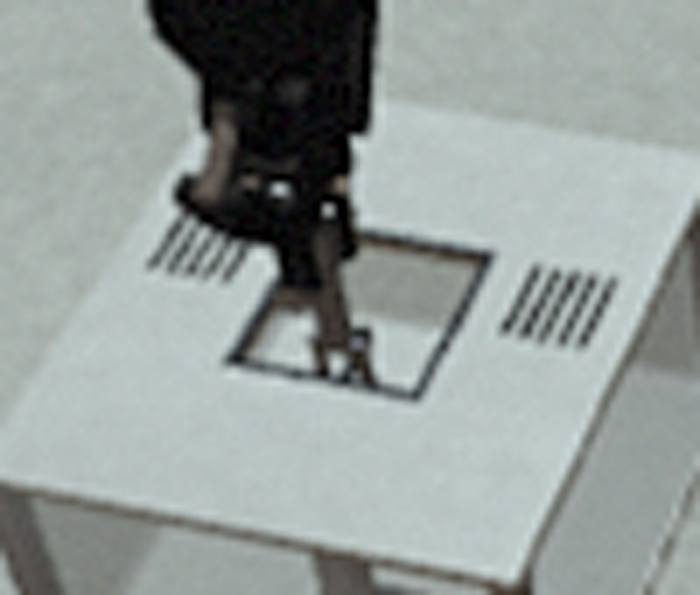

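The crop shows the hook tip at (358,338), through the slot between the handle bars at (322,355) and (368,360), and centred in it. I'll lower gently now.

Emit:
send_rows:
  deltas:
    - {"dx": 0, "dy": 0, "dz": -2, "rx": 0, "ry": 0, "rz": 0}
    - {"dx": 0, "dy": 0, "dz": -4, "rx": 0, "ry": 0, "rz": 0}
    - {"dx": 0, "dy": 0, "dz": -5.5, "rx": 0, "ry": 0, "rz": 0}
    - {"dx": 0, "dy": 0, "dz": -6.5, "rx": 0, "ry": 0, "rz": 0}
    - {"dx": 0, "dy": 0, "dz": -7, "rx": 0, "ry": 0, "rz": 0}

```text
clock: 8.17
tcp_pos: [0.5566, -0.1675, 0.1871]
orientation: [-2.287, -2.154, 0.0]
contact_force: [-0.1, 1.2, -1.1]
grip_width: 0.013
gripper_force: 58.9
```

Emit:
send_rows:
  deltas:
    - {"dx": 0, "dy": 0, "dz": -0.4, "rx": 0, "ry": 0, "rz": 0}
    - {"dx": 0, "dy": 0, "dz": -0.8, "rx": 0, "ry": 0, "rz": 0}
    - {"dx": 0, "dy": 0, "dz": -1.2, "rx": 0, "ry": 0, "rz": 0}
    - {"dx": 0, "dy": 0, "dz": -1.6, "rx": 0, "ry": 0, "rz": 0}
    - {"dx": 0, "dy": 0, "dz": -2, "rx": 0, "ry": 0, "rz": 0}

```text
clock: 8.58
tcp_pos: [0.5567, -0.1676, 0.1853]
orientation: [2.287, 2.154, 0.0]
contact_force: [-0.3, 0.7, -1.3]
grip_width: 0.013
gripper_force: 58.9
```

Emit:
send_rows:
  deltas:
    - {"dx": 0, "dy": 0, "dz": -0.3, "rx": 0, "ry": 0, "rz": 0}
    - {"dx": 0, "dy": 0, "dz": -0.6, "rx": 0, "ry": 0, "rz": 0}
    - {"dx": 0, "dy": 0, "dz": -0.9, "rx": 0, "ry": 0, "rz": 0}
    - {"dx": 0, "dy": 0, "dz": -1.2, "rx": 0, "ry": 0, "rz": 0}
    - {"dx": 0, "dy": 0, "dz": -1.5, "rx": 0, "ry": 0, "rz": 0}

```text
clock: 9.0
tcp_pos: [0.5567, -0.1676, 0.1838]
orientation: [2.287, 2.154, 0.0]
contact_force: [-0.2, -0.7, -1.3]
grip_width: 0.0129
gripper_force: 58.9
```

Emit:
send_rows:
  deltas:
    - {"dx": 0, "dy": 0, "dz": -0.2, "rx": 0, "ry": 0, "rz": 0}
    - {"dx": 0, "dy": 0, "dz": -0.4, "rx": 0, "ry": 0, "rz": 0}
    - {"dx": 0, "dy": 0, "dz": -0.6, "rx": 0, "ry": 0, "rz": 0}
    - {"dx": 0, "dy": 0, "dz": -0.8, "rx": 0, "ry": 0, "rz": 0}
    - {"dx": 0, "dy": 0, "dz": -1, "rx": 0, "ry": 0, "rz": 0}

```text
clock: 9.42
tcp_pos: [0.5567, -0.1677, 0.1831]
orientation: [2.287, 2.154, 0.0]
contact_force: [-0.2, 0.6, 3.8]
grip_width: 0.0127
gripper_force: 59.5
```

Emit:
send_rows:
  deltas:
    - {"dx": 0, "dy": 0, "dz": -0.1, "rx": 0, "ry": 0, "rz": 0}
    - {"dx": 0, "dy": 0, "dz": -0.1, "rx": 0, "ry": 0, "rz": 0}
    - {"dx": 0, "dy": 0, "dz": -0.1, "rx": 0, "ry": 0, "rz": 0}

```text
clock: 9.67
tcp_pos: [0.5568, -0.1677, 0.183]
orientation: [2.287, 2.154, 0.0]
contact_force: [-1.7, -0.1, 4.8]
grip_width: 0.0129
gripper_force: 59.7
```

```bash
python3 look.py s8; python3 -c "
from bench import r
o=r.get_obs();print(o['contact_force'],o['moment'])"
```

```text
tcp [ 556.8 -167.7  183. ] tool yaw -3.44 F [-1.   0.9  4.9] tilt 0.01858333332780163 TCP in cab [24.9 -0. ] T 34.96292128884156
neck 17 Y mid -1.0 (-7.5..5.6) X p5,50,95 [24.6 26.1 29.3]
[-1.04872388  0.88538518  4.94513027] [ 0.0873191   0.40509    -0.01478312]
```

The hook carries the tray: +6 N in z at T ≈ 35 mm, matching the seen rod height. Releasing now.

Emit:
send_rows:
  deltas:
    - {"dx": 0, "dy": 0, "dz": 0, "rx": 0, "ry": 0, "rz": 0}
    - {"dx": 0, "dy": 0, "dz": 0, "rx": 0, "ry": 0, "rz": 0}
    - {"dx": 0, "dy": 0, "dz": 0, "rx": 0, "ry": 0, "rz": 0}
  jaw: 16
  newtons: 20

```text
clock: 9.97
tcp_pos: [0.5566, -0.1675, 0.1824]
orientation: [-2.287, -2.154, 0.0]
contact_force: [0.9, -0.5, -0.4]
grip_width: 0.016
gripper_force: 0.0
```

Emit:
send_rows:
  deltas:
    - {"dx": 0, "dy": 0, "dz": 0, "rx": 0, "ry": 0, "rz": 0}
    - {"dx": 0, "dy": 0, "dz": 0, "rx": 0, "ry": 0, "rz": 0}
    - {"dx": 0, "dy": 0, "dz": 0, "rx": 0, "ry": 0, "rz": 0}
    - {"dx": 0, "dy": 0, "dz": 0, "rx": 0, "ry": 0, "rz": 0}
    - {"dx": 0, "dy": 0, "dz": 0, "rx": 0, "ry": 0, "rz": 0}
  jaw: 50

```text
clock: 10.38
tcp_pos: [0.5567, -0.1676, 0.1827]
orientation: [-2.287, -2.154, -0.0]
contact_force: [0.1, -0.1, 0.3]
grip_width: 0.0502
gripper_force: 0.0
```

Emit:
send_rows:
  deltas:
    - {"dx": 0, "dy": 0, "dz": 5, "rx": 0, "ry": 0, "rz": 0}
    - {"dx": 0, "dy": 0, "dz": 20, "rx": 0, "ry": 0, "rz": 0}
    - {"dx": 0, "dy": 0, "dz": 45, "rx": 0, "ry": 0, "rz": 0}
    - {"dx": 0, "dy": 0, "dz": 80, "rx": 0, "ry": 0, "rz": 0}
    - {"dx": 0, "dy": 0, "dz": 110, "rx": 0, "ry": 0, "rz": 0}

```text
clock: 10.8
tcp_pos: [0.5564, -0.1679, 0.2946]
orientation: [2.287, 2.153, -0.0]
contact_force: [0.7, -0.3, 0.2]
grip_width: 0.0502
gripper_force: 0.0
```

Emit:
send_rows:
  deltas:
    - {"dx": 0, "dy": 0, "dz": 20, "rx": 0, "ry": 0, "rz": 0}
    - {"dx": 0, "dy": 0, "dz": 20, "rx": 0, "ry": 0, "rz": 0}
    - {"dx": 0, "dy": 0, "dz": 20, "rx": 0, "ry": 0, "rz": 0}
    - {"dx": 0, "dy": 0, "dz": 20, "rx": 0, "ry": 0, "rz": 0}
    - {"dx": 0, "dy": 0, "dz": 20, "rx": 0, "ry": 0, "rz": 0}

```text
clock: 11.22
tcp_pos: [0.5559, -0.1672, 0.3114]
orientation: [-2.285, -2.153, 0.002]
contact_force: [0.2, 0.0, 0.4]
grip_width: 0.0498
gripper_force: 0.0
```

Run:
```python
from look import *
f=grab('scene','s9'); g=grab('top','t9'); p=proj(f,[.54,-.166,.12])[0].astype(int)
c=cloud(f)*1000; d=c[...,:2]-[556.8,-167.7]; m=(np.hypot(d[...,0],d[...,1])<30)&(c[...,2]>146)&(c[...,2]<225)
for z in range(148,226,6):
    k=m&(abs(c[...,2]-z)<3)
    if k.any(): print(z,k.sum(),np.median(c[k],0))
cv2.imwrite('pics/e1.png',cv2.resize(f['frame'][p[1]-55:p[1]+55,p[0]-65:p[0]+65],None,fx=5.4,fy=5.4,interpolation=cv2.INTER_CUBIC))
```

```text
148 6 [ 557.94355857 -167.88095378  148.81045897]
154 5 [ 557.69822835 -168.67444251  151.94969504]
160 10 [ 560.91578406 -168.85767664  160.86044495]
166 7 [ 560.58932551 -167.96795019  165.63386805]
172 6 [ 560.25837932 -163.41797166  173.76057413]
178 11 [ 566.87567075 -165.77499467  178.66343401]
184 10 [ 565.88953013 -164.51028607  183.40456341]
190 13 [ 565.94319129 -164.68961504  188.75894152]
196 10 [ 567.40616496 -168.44679004  194.94616116]
202 25 [ 562.52316526 -168.15765034  200.78422342]
208 1 [ 567.50297036 -172.07946027  205.06967408]
```

View pics/e1.png

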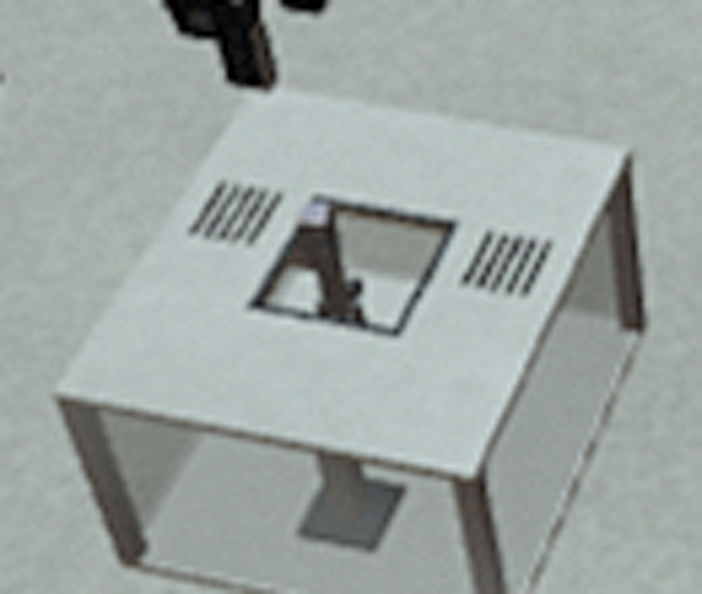

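The tray hangs on the hook: block top at (317,212), hook tip at (355,288) through the slot, with the gripper clear. I'll check that it stays still and how upright it is.

Emit:
send_rows:
  deltas:
    - {"dx": 0, "dy": 0, "dz": 0, "rx": 0, "ry": 0, "rz": 0}
    - {"dx": 0, "dy": 0, "dz": 0, "rx": 0, "ry": 0, "rz": 0}
    - {"dx": 0, "dy": 0, "dz": 0, "rx": 0, "ry": 0, "rz": 0}
    - {"dx": 0, "dy": 0, "dz": 0, "rx": 0, "ry": 0, "rz": 0}
    - {"dx": 0, "dy": 0, "dz": 0, "rx": 0, "ry": 0, "rz": 0}

```text
clock: 11.73
tcp_pos: [0.5566, -0.1676, 0.3126]
orientation: [-2.287, -2.154, 0.0]
contact_force: [-0.0, 0.3, -0.7]
grip_width: 0.0499
gripper_force: 0.0
```

Run:
```python
from look import *
np.set_printoptions(precision=1,suppress=True)
def st(f,c0,n,lo,hi):
    c=cloud(f)*1000; d=c[...,:2]-c0
    m=(np.hypot(*np.moveaxis(d,-1,0))<30)&(c[...,2]>lo)&(c[...,2]<hi)
    print(n,m.sum(),c[m].mean(0))
for t in('s8','s9','s10'):
    f=load(t) if t!='s10' else grab('scene',t)
    if t=='s10': prev=load('s9'); print('diff',cv2.absdiff(prev['frame'],f['frame'])[160:260,130:240].max())
    for lo,hi in((146,164),(174,196),(198,206)): st(f,[557,-168],t,lo,hi)
# reference: palate tray in its stand, same heights relative to feet (20 vs 35)
for lo,hi in((131,149),(159,181),(183,191)): st(load('s9'),[446,138.5],'ref',lo,hi)
print('palate/others diff',[int(cv2.absdiff(load('scene')['frame'],f['frame'])[a:b,c:d].max()) for a,b,c,d in((170,240,275,318),(265,330,200,330),(195,240,355,400))])
```

```text
s8 16 [ 558.5 -167.7  152.9]
s8 68 [ 565.5 -162.   185.7]
s8 23 [ 566.5 -161.   201.9]
s9 21 [ 559.6 -168.5  155.2]
s9 42 [ 564.4 -166.8  185.1]
s9 27 [ 562.1 -168.3  201.1]
diff 53
s10 20 [ 560.  -168.6  155.7]
s10 45 [ 564.  -166.9  185.2]
s10 24 [ 561.6 -168.7  201.1]
ref 23 [449.  138.9 140.3]
ref 42 [452.7 138.5 170.5]
ref 24 [449.7 137.8 186.6]
palate/others diff [12, 107, 13]
```

```bash
python3 -c "
from bench import r
print(r.hand_in())"
```

```text
the job is handed in; nothing more can be done
None
```

The open horseshoe tray hangs upright by its slot on the cabinet's hook, bowl side away from the post. It was let go only after the wrist force showed the hook carrying it; no cabinet contact showed in the force readings or pictures, and the job was handed in at about 12 s on the robot clock.

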